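# Pack the twig bundles into trays by length

## Task

Pack the four thick twig bundles for sale: lay each one flat in the cardboard tray made for its length, the shortest bundle in the shortest tray and so on up to the longest. Leave the thin, half-made bundle lying where it is.

Things in the scene. Friction and masses are not known exactly. Their poses are not given: they have to be found in the camera images.
- bundle_xs_center (a point): The shortest of the four thick bundles of brown twigs tied round the waist with pale twine: 60 mm long, 40 mm thick, roughly round (eight-sided, so it rests without rolling), 45 g or so. The point is its centre, half-way along and 20 mm above what it lies on; x along the sticks, z up at the start.
- bundle_s_center (a point): The second shortest of the four thick bundles of brown twigs tied round the waist with pale twine: 85 mm long, 40 mm thick, roughly round (eight-sided, so it rests without rolling), 60 g or so. The point is its centre, half-way along and 20 mm above what it lies on; x along the sticks, z up at the start.
- bundle_m_center (a point): The second longest of the four thick bundles of brown twigs tied round the waist with pale twine: 110 mm long, 40 mm thick, roughly round (eight-sided, so it rests without rolling), 80 g or so. The point is its centre, half-way along and 20 mm above what it lies on; x along the sticks, z up at the start.
- bundle_l_center (a point): The longest of the four thick bundles of brown twigs tied round the waist with pale twine: 135 mm long, 40 mm thick, roughly round (eight-sided, so it rests without rolling), 100 g or so. The point is its centre, half-way along and 20 mm above what it lies on; x along the sticks, z up at the start.
- thin_center (a point): A thin, half-made bundle, 95 mm long and only 22 mm thick, of the same tied twigs; it stays where it lies. The point is its centre, 11 mm above what it lies on; x along the sticks.
- tray_xs: The shortest of the four open cardboard trays, for the 60 mm bundle: inside 80 mm long (x) by 58 mm wide (y), walls and floor 3 mm thick, 22 mm high overall; half-way along each long side a thumb cut-out 46 mm wide goes down to the floor, so fingers can pass there. It stands fast on the bench. Origin at the centre of its underside, z up.
- tray_s: The second shortest of the four open cardboard trays, for the 85 mm bundle: inside 105 mm long (x) by 58 mm wide (y), walls and floor 3 mm thick, 22 mm high overall; half-way along each long side a thumb cut-out 46 mm wide goes down to the floor, so fingers can pass there. It stands fast on the bench. Origin at the centre of its underside, z up.
- tray_m: The second longest of the four open cardboard trays, for the 110 mm bundle: inside 130 mm long (x) by 58 mm wide (y), walls and floor 3 mm thick, 22 mm high overall; half-way along each long side a thumb cut-out 46 mm wide goes down to the floor, so fingers can pass there. It stands fast on the bench. Origin at the centre of its underside, z up.
- tray_l: The longest of the four open cardboard trays, for the 135 mm bundle: inside 155 mm long (x) by 58 mm wide (y), walls and floor 3 mm thick, 22 mm high overall; half-way along each long side a thumb cut-out 46 mm wide goes down to the floor, so fingers can pass there. It stands fast on the bench. Origin at the centre of its underside, z up.

How it is judged:
At the end, for the whole second after the job is handed in: Each of the four thick bundles lies at rest, flat on the floor of the tray for its length (centre within 15 mm of the tray's centre seen from above and 18 to 28 mm above the tray's underside) and along the tray within 0.35 rad (horizontal distance between bundle_xs_center and tray_xs below 0.015 m and z of bundle_xs_center in the frame of tray_xs between 0.018 and 0.028 m and angle between the x axis of bundle_xs_center and the x axis of tray_xs, either way round below 0.35 rad and linear speed of each of bundle_xs, bundle_s, bundle_m, bundle_l below 0.02 m/s and horizontal distance between bundle_s_center and tray_s below 0.015 m and z of bundle_s_center in the frame of tray_s between 0.018 and 0.028 m and angle between the x axis of bundle_s_center and the x axis of tray_s, either way round below 0.35 rad and horizontal distance between bundle_m_center and tray_m below 0.015 m and z of bundle_m_center in the frame of tray_m between 0.018 and 0.028 m and angle between the x axis of bundle_m_center and the x axis of tray_m, either way round below 0.35 rad and horizontal distance between bundle_l_center and tray_l below 0.015 m and z of bundle_l_center in the frame of tray_l between 0.018 and 0.028 m and angle between the x axis of bundle_l_center and the x axis of tray_l, either way round below 0.35 rad); the robot touches nothing.
It fails at once if the thin bundle is moved more than 30 mm from where it lay (distance of thin_center from where it was at the start of the episode above 0.03 m).
It also fails if it takes over 120 s, if anything falls off the work surface, if the arm or the gripper's body presses on something with over 40 N, if the wrist force passes 120 N, or if a joint passes its speed limit or range.

## Robot

A 7-joint arm with a two-finger parallel gripper is mounted at the origin on the work surface. World frame = base frame: x ahead of the robot, y to its left, z up, the work surface at z = 0. Lengths are in m, angles in rad, forces in N, time in s.
With the tool pointing down it reaches from about 0.35 to 0.9 m from the base axis. Payload 8.1 kg.
Tool frame: the origin (TCP) lies on the centre line of the jaws, within the pads' length; the fingertips stand arm.tips_ahead ahead of it and the grasp point (between the pads) lies 8 mm behind it (arm.tips_ahead is the distance from the TCP to the fingertips, in m); z points along the fingers, y is the direction in which the jaws open and shut (so a half turn about z gives the same grasp; the last joint's range is limited). The gripper opens to 92 mm and grips with 3 to 60 N. Pads are 19 mm wide; open, the fingers measure 130 mm over their backs; the gripper's body (75 mm by 190 mm) begins 47 mm behind the grasp point.
Start: joints at [1.182, 0.434, 0.025, 1.573, -0.012, 1.134, -0.075], TCP at [0.176, -0.6, 0.238] pointing down, gripper open.
Joint ranges: [-2.62, 2.62], [-0.44, 2.09], [-1.27, 1.32], [0.08, 2.57], [-1.32, 4.46], [0.12, 2], [-2.74, 2.74]. Speed limits (rad/s): [2.22, 2.22, 3.01, 3.01, 3.14, 3.14, 3.14].

## Interface

Orientations are given as a rotation vector (axis times angle).
In Python, from cell import arm gives the robot as it stands. The module is installed in compiled form; this text tells all that it offers.
- The arm moves only by the tool jog_arm, never from a script. Its argument "moves" is a list of rows, each an object with "twist": the turn, a rotation vector about the tool's x, y, z in units of 10 degrees (1.0 is 10 degrees), a list of three; "xyz": the shift along the tool's x, y, z in units of 60 mm (1.0 is 60 mm), a list of three; "grip": the closure, from -1 (fully open) to 1 (shut). A call has 1 to 5 rows; each row is the pose to reach, as a shift and turn from the pose commanded when the call began, along the tool's axes at that moment; what a row does not reach only later rows make up. A row lasts 1/8 s, in which the tool goes at most 62.5 mm and 10.7 degrees, less where a joint would pass 70% of its speed; a pose out of reach is approached as far as the arm can. A call with a gripper value outside its range is refused whole. The fingers move at their own pace and stop on an object; "force" is the grip in N (left out, the last holds). Time passes only in rows, so rows that repeat a pose let the fingers close. It gives the time, the measured TCP pose, the force and the opening at its end, in the units of the state.
- arm.observe(): the state, without advancing time (a new reading comes with each control period).
- arm.get_image(name): name is "scene" or "top" or "wrist"; returns the picture (480x640x3 uint8, blue, green, red); there is no depth.
- arm.camera_params(name): a dict with "mtx" (3x3 intrinsics, pixels), "T" (4x4, takes a point from camera to world coordinates); the wrist camera has in their place "T_tool_cam" (4x4, takes a point from camera to tool coordinates, whose origin is the TCP and whose axes are the flange's). Camera axes: x right, y down, z forward; pixel columns grow to the right and rows downward; lengths in m; the calibration is good to about 2 mm. A picture is of the moment at which its call begins: read the wrist's pose just before it. camera_params takes no time and is no camera call.
- arm.sign_off(): hands the job in, once; it reports no verdict.
The state is a dict: "clock": time; "joints": joint angles; "dq": joint speeds; "joint_efforts": joint torques, N m; "position": TCP position; "ee_rot": TCP orientation; "force": force on the tool from outside, world axes, zero at the start; "ft_torque": the same for the moment, N m; "width": opening from 0.0 (shut) to 1.0 (fully open).
Only numpy, scipy, OpenCV 4.12 (cv2) and the standard library are available. Lean on these libraries where they do the work, as an engineer would, in place of code of your own. Each camera call takes 0.05 s, during which the arm holds its last target. There are 200 camera calls.

## Working session

There is one attempt and no reset: what is moved stays moved. The work goes in short steps, Python scripts to look and compute and a tool call to move; the robot and the scene stay as the last step left them, time stands still between calls to the robot, and variables do not carry over. Pictures are saved under pics/ and viewed, about 12 in all and at most 16, crops included, and the job is handed in when it is done.

Besides the shell and the picture viewer there is one more tool, called by a JSON object that holds its "api" and its "payload", one argument or row to a line. jog_arm: Moves the arm, as the interface text tells. Its arguments: {"type":"object","properties":{"moves":{"type":"array","items":{"type":"object","properties":{"twist":{"type":"array","items":{"type":"number"}},"xyz":{"type":"array","items":{"type":"number"}},"grip":{"type":"number"}}}},"force":{"type":"number"}},"required":["moves"]}

```bash
mkdir -p pics; python3 - <<'E'
from cell import arm
import cv2,numpy as np
s=arm.observe();print(s, arm.tips_ahead)
for n in("top","scene"):
    cv2.imwrite(f"pics/{n}0.png",arm.get_image(n));print(n,arm.camera_params(n))
print(arm.camera_params("wrist"))
E
```

```text
{'clock': 0.0, 'joints': array([ 1.18243251,  0.43524541,  0.02498835,  1.57409027, -0.01164205,
        1.13399468, -0.07512126]), 'dq': array([ 6.49569870e-04,  1.32682924e-03,  3.85173667e-04, -2.34500200e-03,
       -8.85622786e-05,  1.34117524e-03, -3.43967602e-04]), 'joint_efforts': array([-7.44410409e-04, -6.67840433e+01,  9.85070877e-01, -3.14448202e+01,
       -6.03642873e-02,  4.29765740e-02,  1.63217715e-04]), 'position': array([ 0.17599403, -0.59919646,  0.23693383]), 'ee_rot': array([-3.10806628e+00, -4.46938624e-01,  5.31255235e-04]), 'force': array([ 0.67519423, -0.21013058, -0.66648597]), 'ft_torque': array([-0.05066338, -0.03505109,  0.00863099]), 'width': 0.9996615156204978} 0.011
top {'mtx': array([[436.02615698,   0.        , 316.3683767 ],
       [  0.        , 436.02615698, 237.477211  ],
       [  0.        ,   0.        ,   1.        ]]), 'T': array([[-0.01449701, -0.98756536,  0.15653911,  0.38613111],
       [-0.99985882,  0.01564788,  0.00612205,  0.00153765],
       [-0.00849543, -0.15642826, -0.98765279,  0.88291573],
       [ 0.        ,  0.        ,  0.
[... 264 characters left out ...]
    [ 0.99402765, -0.07578416,  0.07852252, -0.09068507],
       [ 0.00645337, -0.67746138, -0.73553004,  0.76255638],
       [ 0.        ,  0.        ,  0.        ,  1.        ]])}
{'mtx': array([[351.23583112,   0.        , 321.10974181],
       [  0.        , 351.23583112, 241.94354219],
       [  0.        ,   0.        ,   1.        ]]), 'T_tool_cam': array([[ 4.62959458e-04, -9.64443324e-01, -2.64289349e-01,
         7.22894262e-02],
       [ 9.99999255e-01,  1.47936791e-04,  1.21186292e-03,
        -1.93338408e-04],
       [-1.12967498e-03, -2.64289713e-01,  9.64442674e-01,
        -1.46867703e-01],
       [ 0.00000000e+00,  0.00000000e+00,  0.00000000e+00,
         1.00000000e+00]])}
```

View pics/top0.png

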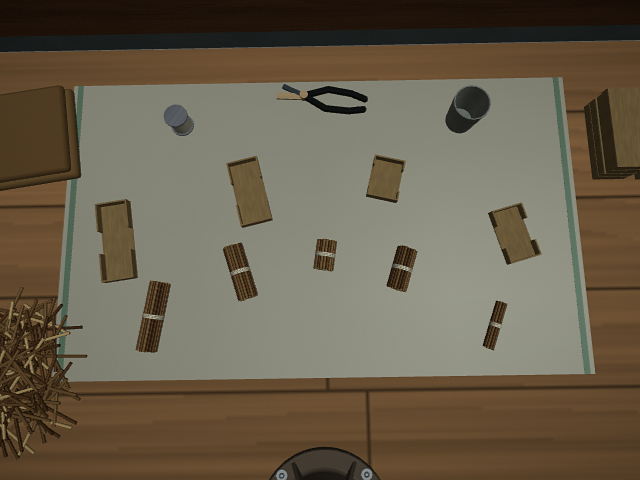

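View pics/scene0.png

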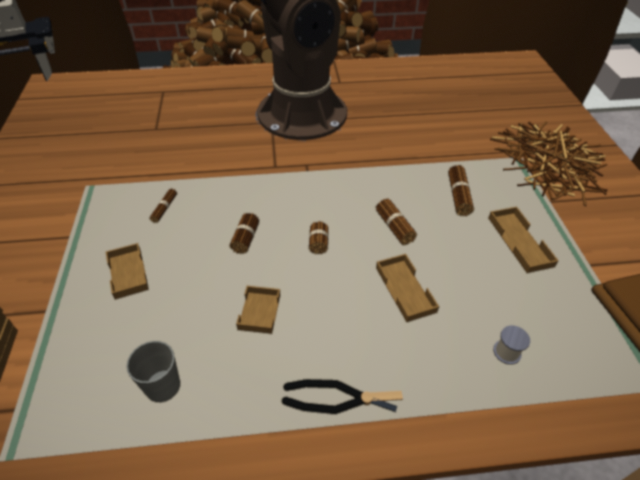

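The top view is clear. The bundles are at about xs (325,254), s (402,268), m (240,271), l (153,316) and thin (495,325). The trays are at about xs (386,179), s (514,234), m (250,191) and l (116,241).

```bash
cat > h.py <<'E'
from cell import arm
import cv2,numpy as np
from scipy.spatial.transform import Rotation as R
def rays(px,K,T,z):
    d=np.c_[(np.asarray(px,float)-K[:2,2])/K[[0,1],[0,1]],np.ones(len(px))]@T[:3,:3].T
    return T[:3,3]+d*((z-T[2,3])/d[:,2])[:,None]
def goto(x,y,z,yaw):
    """yaw = wanted world direction of tool y (jaw axis), mod pi; prints move in tool axes/units"""
    s=arm.observe();Rt=R.from_rotvec(s["ee_rot"]);p=s["position"]
    best=None
    for k in(0,1):
        a=yaw+k*np.pi;yv=np.array([np.cos(a),np.sin(a),0]);zv=np.array([0,0,-1.])
        G=R.from_matrix(np.c_[np.cross(yv,zv),yv,zv]);rv=(Rt.inv()*G).as_rotvec()
        if best is None or np.linalg.norm(rv)<np.linalg.norm(best):best=rv
    print("t",round(s["clock"],2),"pos",p.round(4),"j7",s["joints"][6].round(2),"width",round(s["width"],3),
     "\n xyz",(Rt.inv().apply(np.array([x,y,z])-p)/.06).round(3),"twist",np.degrees(best/10).round(3))
E
python3 - <<'E'
from h import *
im=cv2.imread("pics/top0.png");c=arm.camera_params("top")
hsv=cv2.cvtColor(im,cv2.COLOR_BGR2HSV)
m=((hsv[...,1]>70)|(hsv[...,2]<80)).astype(np.uint8)*255
m=cv2.morphologyEx(m,cv2.MORPH_CLOSE,np.ones((5,5)))
m[:140]=0;m[365:]=0;m[:,:90]=0;m[:,560:]=0
for q in cv2.findContours(m,cv2.RETR_EXTERNAL,cv2.CHAIN_APPROX_NONE)[0]:
    if cv2.contourArea(q)<150:continue
    tray=hsv[...,2][cv2.drawContours(np.zeros_like(m),[q],-1,255,-1)>0].mean()
    r=cv2.minAreaRect(q);w=rays(q[:,0],c["mtx"],c["T"],.02)[:,:2]
    (cx,cy),(a,b),t=cv2.minAreaRect((w*1000).astype(np.float32))
    if a<b:a,b,t=b,a,t+90
    print(np.round(r[0]),"V%.0f"%tray,"world",round(cx),round(cy),"size %.0f %.0f"%(a,b),"long-axis deg %.1f"%((t+90)%180-90))
E
```

```text
[494. 325.] V68 world 347 -335 size 94 22 long-axis deg -20.7
[153. 317.] V71 world 372 329 size 137 42 long-axis deg -9.3
[402. 268.] V67 world 460 -161 size 90 40 long-axis deg -18.1
[240. 271.] V76 world 458 160 size 114 40 long-axis deg 17.6
[325. 254.] V84 world 489 -9 size 62 39 long-axis deg -8.5
[514. 233.] V94 world 526 -389 size 111 72 long-axis deg 15.8
[115. 241.] V94 world 524 411 size 164 72 long-axis deg 8.5
[249. 191.] V100 world 621 144 size 141 65 long-axis deg 13.5
[386. 178.] V96 world 644 -136 size 92 65 long-axis deg -13.4
```

```bash
python3 -c "
from h import *
goto(.460,-.161,.20,np.radians(72))"
```

```text
t 0.1 pos [ 0.176  -0.5992  0.237 ] j7 -0.08 width 0.999 
 xyz [ 6.6   -5.673  0.624] twist [-8.000e-03  3.000e-03  3.437e+00]
```

{"api": "jog_arm", "payload": {
  "moves": [
    {"xyz": [6.6,-5.67,0.6],"twist": [0,0,3.44],"grip": -1},
    {"xyz": [6.6,-5.67,0.6],"twist": [0,0,3.44],"grip": -1},
    {"xyz": [6.6,-5.67,0.6],"twist": [0,0,3.44],"grip": -1},
    {"xyz": [6.6,-5.67,0.6],"twist": [0,0,3.44],"grip": -1},
    {"xyz": [6.6,-5.67,0.6],"twist": [0,0,3.44],"grip": -1}
  ],
  "force": 15
}}

```text
clock: 0.72
position: [0.3441, -0.3404, 0.2164]
ee_rot: [3.102, -0.494, 0.0]
force: [1.2, -0.9, 0.9]
width: 0.999
```

```bash
python3 -c "
from h import *
goto(.460,-.161,.20,np.radians(72))"
```

```text
t 0.72 pos [ 0.3441 -0.3404  0.2164] j7 -1.21 width 0.999 
 xyz [ 0.909 -3.442  0.273] twist [ 0.    -0.    -0.008]
```

{"api": "jog_arm", "payload": {
  "moves": [
    {"xyz": [0.91,-3.44,0.27],"grip": -1},
    {"xyz": [0.91,-3.44,0.27],"grip": -1},
    {"xyz": [0.91,-3.44,0.27],"grip": -1},
    {"xyz": [0.91,-3.44,0.27],"grip": -1},
    {"xyz": [0.91,-3.44,0.27],"grip": -1}
  ]
}}

```text
invalid input at $.moves[0]: expected keys twist, xyz, grip
```

```bash
cat >> h.py <<'E'
def wristT(s):
    T=np.eye(4);T[:3,:3]=R.from_rotvec(s["ee_rot"]).as_matrix();T[:3,3]=s["position"]
    return T@arm.camera_params("wrist")["T_tool_cam"]
def look(name,z,minA=800):
    s=arm.observe();im=arm.get_image("wrist");cv2.imwrite(f"pics/{name}.png",im)
    K=arm.camera_params("wrist")["mtx"];T=wristT(s)
    hsv=cv2.cvtColor(im,cv2.COLOR_BGR2HSV)
    m=((hsv[...,1]>70)|(hsv[...,2]<60)).astype(np.uint8)*255
    m=cv2.morphologyEx(m,cv2.MORPH_CLOSE,np.ones((9,9)))
    for q in cv2.findContours(m,cv2.RETR_EXTERNAL,cv2.CHAIN_APPROX_NONE)[0]:
        if cv2.contourArea(q)<minA:continue
        w=rays(q[:,0],K,T,z)[:,:2]
        (cx,cy),(a,b),t=cv2.minAreaRect((w*1000).astype(np.float32))
        if a<b:a,b,t=b,a,t+90
        print(cv2.boundingRect(q),"world %.0f %.0f"%(cx,cy),"size %.0f %.0f"%(a,b),"long %.1f"%((t+90)%180-90))
E
python3 -c "
from h import *
look('w_s',.02)
goto(.460,-.161,.018,np.radians(72))"
```

```text
(308, 169, 24, 93) world 349 -339 size 94 20 long -21.0
(73, 116, 61, 97) world 460 -159 size 90 45 long -18.0
(0, 0, 640, 480) world 279 -321 size 785 519 long 71.9
(266, 0, 112, 84) world 512 -397 size 79 67 long 15.7
t 0.78 pos [ 0.349  -0.3323  0.2158] j7 -1.22 width 1.002 
 xyz [ 0.906 -3.264  3.311] twist [-0.027  0.001  0.049]
```

View pics/w_s.png

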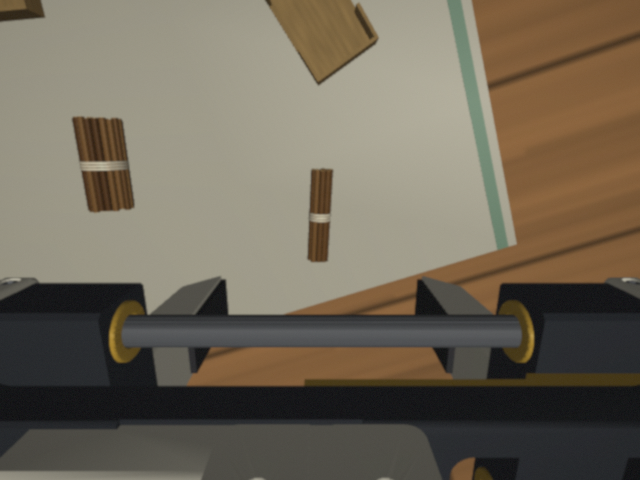

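The first move was refused because `twist` was missing. The wrist view shows s at (103,164), and its position agrees with the top view to 2 mm.

{"api": "jog_arm", "payload": {
  "moves": [
    {"xyz": [0.9,-3.26,1.9],"twist": [0,0,0.05],"grip": -1},
    {"xyz": [0.9,-3.26,1.9],"twist": [0,0,0.05],"grip": -1},
    {"xyz": [0.9,-3.26,1.9],"twist": [0,0,0.05],"grip": -1},
    {"xyz": [0.9,-3.26,1.9],"twist": [0,0,0.05],"grip": -1},
    {"xyz": [0.9,-3.26,1.9],"twist": [0,0,0.05],"grip": -1}
  ]
}}

```text
clock: 1.4
position: [0.4557, -0.1697, 0.1009]
ee_rot: [-3.1, 0.496, 0.005]
force: [-0.6, -0.2, 0.4]
width: 1.001
```

```bash
python3 -c "
from h import *
goto(.460,-.160,.018,np.radians(72))"
```

```text
t 1.4 pos [ 0.4557 -0.1697  0.1009] j7 -1.68 width 1.001 
 xyz [ 0.022 -0.174  1.381] twist [-0.007  0.018 -0.019]
```

```bash
sed -i 's/^    s=arm.observe();Rt=/    [arm.get_image("top") for _ in range(3)];s=arm.observe();Rt=/' h.py; python3 -c "
from h import *
goto(.460,-.160,.018,np.radians(72))"
```

```text
t 1.55 pos [ 0.4548 -0.174   0.1027] j7 -1.68 width 0.997 
 xyz [ 0.009 -0.251  1.412] twist [ 0.004  0.001 -0.058]
```

{"api": "jog_arm", "payload": {
  "moves": [
    {"xyz": [0.01,-0.25,0.4],"twist": [0,0,-0.06],"grip": -1},
    {"xyz": [0.01,-0.25,0.9],"twist": [0,0,-0.06],"grip": -1},
    {"xyz": [0.01,-0.25,1.3],"twist": [0,0,-0.06],"grip": -1},
    {"xyz": [0.01,-0.25,1.41],"twist": [0,0,-0.06],"grip": -1},
    {"xyz": [0.01,-0.25,1.41],"twist": [0,0,-0.06],"grip": -1}
  ]
}}

```text
clock: 2.17
position: [0.4604, -0.16, 0.0184]
ee_rot: [3.102, -0.492, 0.0]
force: [-0.6, -0.4, -0.5]
width: 0.999
```

{"api": "jog_arm", "payload": {
  "moves": [
    {"xyz": [0,0,0],"twist": [0,0,0],"grip": 1},
    {"xyz": [0,0,0],"twist": [0,0,0],"grip": 1},
    {"xyz": [0,0,0],"twist": [0,0,0],"grip": 1},
    {"xyz": [0,0,0],"twist": [0,0,0],"grip": 1},
    {"xyz": [0,0,0],"twist": [0,0,0],"grip": 1}
  ],
  "force": 15
}}

```text
clock: 2.8
position: [0.4606, -0.159, 0.018]
ee_rot: [3.103, -0.489, 0.0]
force: [-0.7, -0.5, -0.0]
width: 0.504
```

{"api": "jog_arm", "payload": {
  "moves": [
    {"xyz": [0,0,-0.3],"twist": [0,0,0],"grip": 1},
    {"xyz": [0,0,-0.8],"twist": [0,0,0],"grip": 1},
    {"xyz": [0,0,-1.5],"twist": [0,0,0],"grip": 1},
    {"xyz": [0,0,-1.5],"twist": [0,0,0],"grip": 1}
  ]
}}

```text
clock: 3.3
position: [0.4625, -0.1594, 0.1106]
ee_rot: [3.103, -0.49, 0.008]
force: [0.1, -0.0, -0.7]
width: 0.426
```

```bash
python3 -c "
from h import *
goto(.526,-.393,.11,np.radians(105.8))"
```

```text
t 3.45 pos [ 0.46   -0.1589  0.1074] j7 -1.71 width 0.434 
 xyz [ 2.247  3.374 -0.044] twist [-1.000e-03  5.000e-03 -3.373e+00]
```

{"api": "jog_arm", "payload": {
  "moves": [
    {"xyz": [2.25,3.37,-0.05],"twist": [0,0,-3.37],"grip": 1},
    {"xyz": [2.25,3.37,-0.05],"twist": [0,0,-3.37],"grip": 1},
    {"xyz": [2.25,3.37,-0.05],"twist": [0,0,-3.37],"grip": 1},
    {"xyz": [2.25,3.37,-0.05],"twist": [0,0,-3.37],"grip": 1},
    {"xyz": [2.25,3.37,-0.05],"twist": [0,0,-3.37],"grip": 1}
  ]
}}

```text
clock: 4.08
position: [0.5251, -0.3984, 0.1086]
ee_rot: [3.112, 0.421, -0.004]
force: [-0.1, 1.1, -0.1]
width: 0.436
```

```bash
python3 -c "
from h import *
goto(.526,-.393,.09,np.radians(105.8))
look('w_s2',.01)"
```

```text
t 4.22 pos [ 0.5261 -0.3915  0.1093] j7 -0.85 width 0.437 
 xyz [-0.009  0.025  0.322] twist [-0.016  0.008  0.   ]
(0, 0, 640, 480) world 432 -391 size 543 386 long -60.7
```

View pics/w_s2.png

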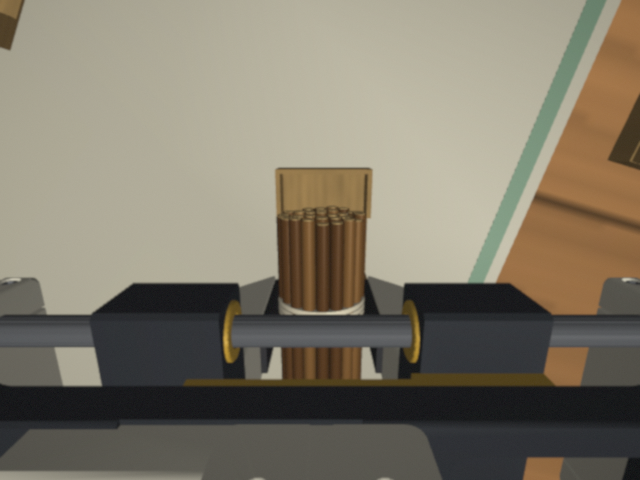

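Tray s's far rim corners are at (276,169) and (371,169), lined up with the bundle held at (322,260). I'll measure the centre from that rim.

```bash
cat >> h.py <<'E'
def rim(px,outer):
    """far rim outer corners (pixels) -> tray centre; outer = outside length"""
    s=arm.observe();P=rays(px,arm.camera_params("wrist")["mtx"],wristT(s),.022)[:,:2]
    mid=P.mean(0);e=P[1]-P[0];n=np.array([-e[1],e[0]])/np.linalg.norm(e)
    if n@(s["position"][:2]-mid)<0:n=-n
    print("rim width %.1f"%(1000*np.linalg.norm(e)),"centre",(mid+n*outer/2).round(4),"long %.1f"%((np.degrees(np.arctan2(n[1],n[0]))+90)%180-90))
E
python3 -c "
from h import *
rim([[276,169],[371,169]],.111)
goto(.526,-.393,.024,np.radians(105.8))"
```

```text
rim width 62.3 centre [ 0.5288 -0.3918] long 15.9
t 4.42 pos [ 0.5269 -0.3914  0.1109] j7 -0.85 width 0.432 
 xyz [-0.022  0.022  1.448] twist [-0.004  0.001  0.008]
```

{"api": "jog_arm", "payload": {
  "moves": [
    {"xyz": [0.01,0.01,0.5],"twist": [0,0,0],"grip": 1},
    {"xyz": [0.01,0.01,1.0],"twist": [0,0,0],"grip": 1},
    {"xyz": [0.01,0.01,1.3],"twist": [0,0,0],"grip": 1},
    {"xyz": [0.01,0.01,1.4],"twist": [0,0,0],"grip": 1},
    {"xyz": [0.01,0.01,1.4],"twist": [0,0,0],"grip": 1}
  ]
}}

```text
clock: 5.05
position: [0.5279, -0.3929, 0.0276]
ee_rot: [3.112, 0.432, 0.001]
force: [-0.1, -0.2, -0.2]
width: 0.435
```

```bash
python3 -c "
from h import *
goto(.5275,-.392,.022,np.radians(105.8));print(arm.observe()['force'])"
```

```text
t 5.2 pos [ 0.5278 -0.3934  0.0275] j7 -0.87 width 0.433 
 xyz [ 0.001 -0.024  0.091] twist [ 0.004 -0.003 -0.002]
[-0.42709581  0.21289212 -0.60922064]
```

{"api": "jog_arm", "payload": {
  "moves": [
    {"xyz": [0,-0.02,0.08],"twist": [0,0,0],"grip": 1},
    {"xyz": [0,-0.02,0.08],"twist": [0,0,0],"grip": 1},
    {"xyz": [0,-0.02,0.08],"twist": [0,0,0],"grip": -1},
    {"xyz": [0,-0.02,0.08],"twist": [0,0,0],"grip": -1},
    {"xyz": [0,-0.02,0.08],"twist": [0,0,0],"grip": -1}
  ]
}}

```text
clock: 5.82
position: [0.527, -0.3921, 0.022]
ee_rot: [-3.112, -0.431, 0.0]
force: [-0.0, -0.1, -0.3]
width: 0.71
```

{"api": "jog_arm", "payload": {
  "moves": [
    {"xyz": [0,0,0],"twist": [0,0,0],"grip": -1},
    {"xyz": [0,0,0],"twist": [0,0,0],"grip": -1},
    {"xyz": [0,0,-0.6],"twist": [0,0,0],"grip": -1},
    {"xyz": [0,0,-1.5],"twist": [0,0,0],"grip": -1},
    {"xyz": [0,0,-2],"twist": [0,0,0],"grip": -1}
  ]
}}

```text
clock: 6.45
position: [0.5281, -0.3926, 0.1451]
ee_rot: [3.11, 0.431, 0.004]
force: [0.6, 0.1, -0.4]
width: 1.0
```

```bash
python3 -c "
from h import *
goto(.489,-.009,.12,np.radians(81.5))
cv2.imwrite('pics/top1.png',cv2.resize(arm.get_image('top')[130:350,300:600],None,fx=2,fy=2))"
```

```text
t 6.6 pos [ 0.5281 -0.3928  0.1442] j7 -0.84 width 1.0 
 xyz [ 1.109 -6.335  0.387] twist [ 0.013 -0.017  2.426]
```

View pics/top1.png

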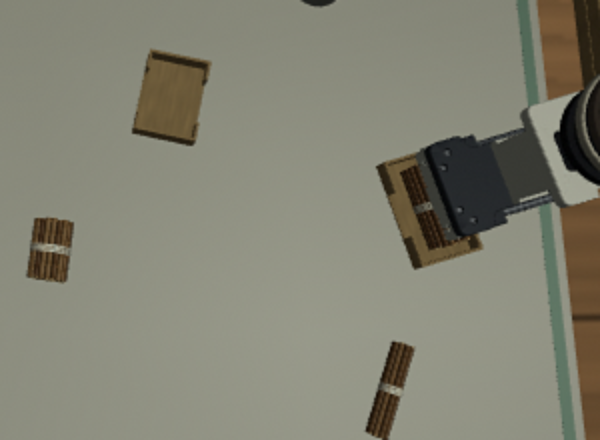

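Bundle s lies along tray s at about (425,207) in this crop. Next is xs.

{"api": "jog_arm", "payload": {
  "moves": [
    {"xyz": [1.11,-6.33,0.4],"twist": [0,0,2.43],"grip": -1},
    {"xyz": [1.11,-6.33,0.4],"twist": [0,0,2.43],"grip": -1},
    {"xyz": [1.11,-6.33,0.4],"twist": [0,0,2.43],"grip": -1},
    {"xyz": [1.11,-6.33,0.4],"twist": [0,0,2.43],"grip": -1},
    {"xyz": [1.11,-6.33,0.4],"twist": [0,0,2.43],"grip": -1}
  ]
}}

```text
clock: 7.28
position: [0.4942, -0.0799, 0.1215]
ee_rot: [-3.133, 0.234, 0.003]
force: [1.2, -0.2, 0.5]
width: 1.001
```

```bash
python3 -c "
from h import *
look('w_xs',.02)
goto(.489,-.009,.12,np.radians(81.5))"
```

```text
(0, 224, 640, 256) world 395 -73 size 570 224 long 77.8
(0, 56, 74, 159) world 592 102 size 106 50 long -22.2
(320, 0, 103, 82) world 624 -131 size 65 46 long 81.5
t 7.47 pos [ 0.4946 -0.0805  0.1217] j7 -1.74 width 1.0 
 xyz [-0.265 -1.165  0.029] twist [0.    0.013 0.017]
```

{"api": "jog_arm", "payload": {
  "moves": [
    {"xyz": [-0.26,-1.16,0],"twist": [0,0,0.02],"grip": -1},
    {"xyz": [-0.26,-1.16,0.0],"twist": [0,0,0.02],"grip": -1},
    {"xyz": [-0.26,-1.16,0.6],"twist": [0,0,0.02],"grip": -1},
    {"xyz": [-0.26,-1.16,0.6],"twist": [0,0,0.02],"grip": -1}
  ]
}}

```text
clock: 7.98
position: [0.4885, -0.0125, 0.0847]
ee_rot: [3.131, -0.242, -0.008]
force: [-1.3, -0.9, 0.3]
width: 1.0
```

```bash
python3 -c "
from h import *
goto(.489,-.009,.018,np.radians(81.5))"
```

```text
t 8.12 pos [ 0.4908 -0.0119  0.0873] j7 -1.91 width 1.002 
 xyz [-0.037 -0.043  1.155] twist [ 0.002 -0.001 -0.033]
```

{"api": "jog_arm", "payload": {
  "moves": [
    {"xyz": [-0.03,-0.04,0.3],"twist": [0,0,-0.03],"grip": -1},
    {"xyz": [-0.03,-0.04,0.8],"twist": [0,0,-0.03],"grip": -1},
    {"xyz": [-0.03,-0.04,1.1],"twist": [0,0,-0.03],"grip": -1},
    {"xyz": [-0.03,-0.04,1.15],"twist": [0,0,-0.03],"grip": 1},
    {"xyz": [-0.03,-0.04,1.15],"twist": [0,0,-0.03],"grip": 1}
  ]
}}

```text
clock: 8.75
position: [0.4897, -0.0084, 0.0186]
ee_rot: [-3.133, 0.232, -0.002]
force: [0.1, 0.2, 0.5]
width: 0.829
```

{"api": "jog_arm", "payload": {
  "moves": [
    {"xyz": [0,0,0],"twist": [0,0,0],"grip": 1},
    {"xyz": [0,0,0],"twist": [0,0,0],"grip": 1},
    {"xyz": [0,0,0],"twist": [0,0,0],"grip": 1},
    {"xyz": [0,0,0],"twist": [0,0,0],"grip": 1},
    {"xyz": [0,0,0],"twist": [0,0,0],"grip": 1}
  ]
}}

```text
clock: 9.38
position: [0.4891, -0.0081, 0.018]
ee_rot: [3.133, -0.231, 0.0]
force: [-1.2, -0.4, 4.6]
width: 0.432
```

{"api": "jog_arm", "payload": {
  "moves": [
    {"xyz": [0,0,-0.3],"twist": [0,0,0],"grip": 1},
    {"xyz": [0,0,-0.8],"twist": [0,0,0],"grip": 1},
    {"xyz": [0,0,-1.5],"twist": [0,0,0],"grip": 1},
    {"xyz": [0,0,-1.5],"twist": [0,0,0],"grip": 1}
  ]
}}

```text
clock: 9.88
position: [0.4909, -0.0079, 0.1103]
ee_rot: [-3.132, 0.231, -0.008]
force: [1.0, 0.2, -0.9]
width: 0.433
```

```bash
python3 -c "
from h import *
goto(.646,-.136,.11,np.radians(76.6))"
```

```text
t 10.03 pos [ 0.4884 -0.0082  0.1071] j7 -1.9 width 0.433 
 xyz [ 2.91   1.722 -0.05 ] twist [0.002 0.005 0.497]
```

{"api": "jog_arm", "payload": {
  "moves": [
    {"xyz": [2.9,1.7,-0.1],"twist": [0,0,0.5],"grip": 1},
    {"xyz": [2.9,1.7,-0.1],"twist": [0,0,0.5],"grip": 1},
    {"xyz": [2.9,1.7,-0.1],"twist": [0,0,0.5],"grip": 1},
    {"xyz": [2.9,1.7,-0.1],"twist": [0,0,0.5],"grip": 1},
    {"xyz": [2.9,1.7,-0.1],"twist": [0,0,0.5],"grip": 1}
  ]
}}

```text
clock: 10.65
position: [0.6454, -0.1348, 0.1118]
ee_rot: [-3.12, 0.369, 0.005]
force: [-0.0, 0.5, -0.1]
width: 0.437
```

```bash
python3 -c "
from h import *
goto(.646,-.136,.024,np.radians(76.6))
look('w_xs2',.01,1e9)"
```

```text
t 10.8 pos [ 0.6448 -0.1326  0.1131] j7 -1.74 width 0.431 
 xyz [0.036 0.051 1.484] twist [-0.003  0.013  0.008]
```

View pics/w_xs2.png

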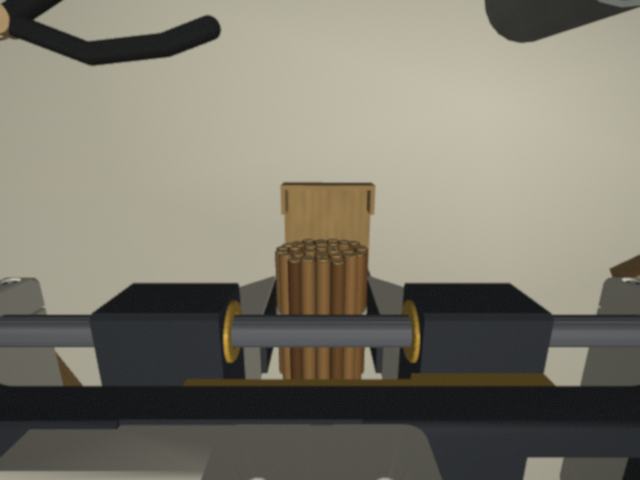

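Tray xs's rim corners are at (281,183) and (375,183). The bundle's end is at row 240, but the twine isn't visible, so I'm checking where the bundle sits along the jaws.

```bash
python3 -c "
from h import *
rim([[281,183],[375,183]],.086)
c=arm.camera_params('wrist')
for n,r,zt in(('xs end',240,-.022),('s end',207,-.022),('s twine',307,-.022),('hidden from',316,-.022),('xs end low',250,-.015)):
    print(n,rays([[322,r]],c['mtx'],c['T_tool_cam'],zt)[0].round(4))
"
```

```text
rim width 63.2 centre [ 0.6488 -0.1378] long -13.3
xs end [ 0.0387 -0.0002 -0.022 ]
s end [ 0.0509 -0.0002 -0.022 ]
s twine [ 0.0117 -0.0002 -0.022 ]
hidden from [ 0.0079 -0.0002 -0.022 ]
xs end low [ 0.0327 -0.0002 -0.015 ]
```

Row 240 is the bottom of the end face, so the bundle is within about 2 mm of centred. Lowering it.

{"api": "jog_arm", "payload": {
  "moves": [
    {"xyz": [0.07,0.06,0.5],"twist": [0,0,0],"grip": 1},
    {"xyz": [0.07,0.06,1.0],"twist": [0,0,0],"grip": 1},
    {"xyz": [0.07,0.06,1.3],"twist": [0,0,0],"grip": 1},
    {"xyz": [0.07,0.06,1.42],"twist": [0,0,0],"grip": 1},
    {"xyz": [0.07,0.06,1.42],"twist": [0,0,0],"grip": 1}
  ]
}}

```text
clock: 11.48
position: [0.6495, -0.1387, 0.0288]
ee_rot: [-3.12, 0.367, -0.0]
force: [-0.3, -1.2, -0.7]
width: 0.435
```

```bash
python3 -c "
from h import *
goto(.648,-.137,.022,np.radians(76.6));print(arm.observe()['force'])"
```

```text
t 11.62 pos [ 0.6502 -0.139   0.0297] j7 -1.75 width 0.439 
 xyz [-0.043 -0.025  0.128] twist [-0.001 -0.01  -0.003]
[-0.91839935  0.57434871 -0.64032   ]
```

{"api": "jog_arm", "payload": {
  "moves": [
    {"xyz": [-0.03,-0.02,0.11],"twist": [0,0,0],"grip": 1},
    {"xyz": [-0.03,-0.02,0.11],"twist": [0,0,0],"grip": 1},
    {"xyz": [-0.03,-0.02,0.11],"twist": [0,0,0],"grip": -1},
    {"xyz": [-0.03,-0.02,0.11],"twist": [0,0,0],"grip": -1},
    {"xyz": [-0.03,-0.02,0.11],"twist": [0,0,0],"grip": -1}
  ]
}}

```text
clock: 12.25
position: [0.6481, -0.1375, 0.0221]
ee_rot: [3.12, -0.367, 0.0]
force: [0.3, 0.3, -0.6]
width: 0.711
```

{"api": "jog_arm", "payload": {
  "moves": [
    {"xyz": [0,0,0],"twist": [0,0,0],"grip": -1},
    {"xyz": [0,0,0],"twist": [0,0,0],"grip": -1},
    {"xyz": [0,0,-0.6],"twist": [0,0,0],"grip": -1},
    {"xyz": [0,0,-1.5],"twist": [0,0,0],"grip": -1},
    {"xyz": [0,0,-2],"twist": [0,0,0],"grip": -1}
  ]
}}

```text
clock: 12.88
position: [0.649, -0.1376, 0.1449]
ee_rot: [3.12, -0.368, 0.005]
force: [-0.3, -0.6, -0.6]
width: 1.0
```

```bash
python3 -c "
from h import *
goto(.458,.160,.12,np.radians(107.6))"
```

```text
t 13.03 pos [ 0.6491 -0.1376  0.144 ] j7 -1.73 width 1.0 
 xyz [-4.251 -4.084  0.385] twist [ 0.004 -0.021 -3.104]
```

{"api": "jog_arm", "payload": {
  "moves": [
    {"xyz": [-4.25,-4.08,0.4],"twist": [0,0,-3.1],"grip": -1},
    {"xyz": [-4.25,-4.08,0.4],"twist": [0,0,-3.1],"grip": -1},
    {"xyz": [-4.25,-4.08,0.4],"twist": [0,0,-3.1],"grip": -1},
    {"xyz": [-4.25,-4.08,0.4],"twist": [0,0,-3.1],"grip": -1},
    {"xyz": [-4.25,-4.08,0.4],"twist": [0,0,-3.1],"grip": -1}
  ]
}}

```text
clock: 13.65
position: [0.4774, 0.126, 0.1197]
ee_rot: [-3.105, -0.48, 0.002]
force: [1.4, 1.0, -0.4]
width: 1.004
```

```bash
python3 -c "
from h import *
goto(.458,.160,.09,np.radians(107.6))"
```

```text
t 13.8 pos [0.4766 0.1278 0.1199] j7 -1.79 width 0.998 
 xyz [-0.128 -0.606  0.499] twist [-0.006  0.013  0.036]
```

{"api": "jog_arm", "payload": {
  "moves": [
    {"xyz": [-0.13,-0.6,0],"twist": [0,0,0],"grip": -1},
    {"xyz": [-0.13,-0.6,0],"twist": [0,0,0],"grip": -1},
    {"xyz": [-0.13,-0.6,0.5],"twist": [0,0,0],"grip": -1},
    {"xyz": [-0.13,-0.6,0.5],"twist": [0,0,0],"grip": -1}
  ]
}}

```text
clock: 14.3
position: [0.4602, 0.1546, 0.089]
ee_rot: [3.104, 0.477, -0.007]
force: [-0.5, 0.4, -0.6]
width: 1.001
```

```bash
python3 -c "
from h import *
goto(.458,.160,.018,np.radians(107.6))"
```

```text
t 14.45 pos [0.4616 0.1561 0.0912] j7 -1.89 width 0.997 
 xyz [-0.038 -0.08   1.22 ] twist [ 0.001 -0.    -0.01 ]
```

{"api": "jog_arm", "payload": {
  "moves": [
    {"xyz": [-0.04,-0.08,0.3],"twist": [0,0,0],"grip": -1},
    {"xyz": [-0.04,-0.08,0.8],"twist": [0,0,0],"grip": -1},
    {"xyz": [-0.04,-0.08,1.15],"twist": [0,0,0],"grip": -1},
    {"xyz": [-0.04,-0.08,1.22],"twist": [0,0,0],"grip": 1},
    {"xyz": [-0.04,-0.08,1.22],"twist": [0,0,0],"grip": 1}
  ]
}}

```text
clock: 15.08
position: [0.4578, 0.1607, 0.0183]
ee_rot: [-3.105, -0.479, -0.001]
force: [0.5, 0.7, 0.4]
width: 0.831
```

{"api": "jog_arm", "payload": {
  "moves": [
    {"xyz": [0,0,0],"twist": [0,0,0],"grip": 1},
    {"xyz": [0,0,0],"twist": [0,0,0],"grip": 1},
    {"xyz": [0,0,0],"twist": [0,0,0],"grip": 1},
    {"xyz": [0,0,0],"twist": [0,0,0],"grip": 1},
    {"xyz": [0,0,0],"twist": [0,0,0],"grip": 1}
  ]
}}

```text
clock: 15.7
position: [0.4574, 0.1606, 0.0178]
ee_rot: [3.105, 0.48, 0.0]
force: [-1.3, -0.4, 4.5]
width: 0.437
```

{"api": "jog_arm", "payload": {
  "moves": [
    {"xyz": [0,0,-0.3],"twist": [0,0,0],"grip": 1},
    {"xyz": [0,0,-0.8],"twist": [0,0,0],"grip": 1},
    {"xyz": [0,0,-1.5],"twist": [0,0,0],"grip": 1},
    {"xyz": [0,0,-1.5],"twist": [0,0,0],"grip": 1}
  ]
}}

```text
clock: 16.2
position: [0.459, 0.1615, 0.1101]
ee_rot: [-3.104, -0.479, -0.008]
force: [0.2, 0.6, 0.2]
width: 0.434
```

```bash
python3 -c "
from h import *
goto(.623,.145,.11,np.radians(103.5))"
```

```text
t 16.35 pos [0.4568 0.1603 0.1069] j7 -1.89 width 0.438 
 xyz [ 2.564  1.079 -0.054] twist [0.002 0.006 0.407]
```

{"api": "jog_arm", "payload": {
  "moves": [
    {"xyz": [2.56,1.08,-0.1],"twist": [0,0,0.41],"grip": 1},
    {"xyz": [2.56,1.08,-0.1],"twist": [0,0,0.41],"grip": 1},
    {"xyz": [2.56,1.08,-0.1],"twist": [0,0,0.41],"grip": 1},
    {"xyz": [2.56,1.08,-0.1],"twist": [0,0,0.41],"grip": 1},
    {"xyz": [2.56,1.08,-0.1],"twist": [0,0,0.41],"grip": 1}
  ]
}}

```text
clock: 16.98
position: [0.6216, 0.1453, 0.1118]
ee_rot: [3.12, 0.369, -0.005]
force: [-1.1, 0.6, -0.7]
width: 0.432
```

```bash
python3 -c "
from h import *
goto(.623,.145,.024,np.radians(103.5))
look('w_m2',.01,1e9)"
```

```text
t 17.12 pos [0.6218 0.1457 0.1132] j7 -1.8 width 0.437 
 xyz [0.018 0.015 1.486] twist [-0.     0.008  0.004]
```

View pics/w_m2.png

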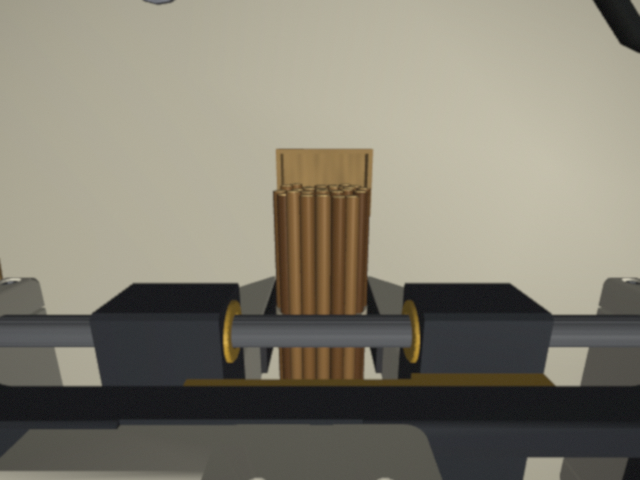

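Tray m's rim corners are at (276,149) and (373,149). The bundle is lined up, with its far end at row 185 and the twine just visible at row 313.

```bash
python3 -c "
from h import *
rim([[276,149],[373,149]],.136)
goto(.624,.145,.024,np.radians(103.5))"
```

```text
rim width 63.6 centre [0.6248 0.1439] long 13.6
t 17.32 pos [0.6229 0.1454 0.1138] j7 -1.8 width 0.432 
 xyz [0.017 0.011 1.497] twist [ 0.001 -0.    -0.   ]
```

{"api": "jog_arm", "payload": {
  "moves": [
    {"xyz": [0.0,0.02,0.5],"twist": [0,0,0],"grip": 1},
    {"xyz": [0.0,0.02,1.0],"twist": [0,0,0],"grip": 1},
    {"xyz": [0.0,0.02,1.3],"twist": [0,0,0],"grip": 1},
    {"xyz": [0.0,0.02,1.43],"twist": [0,0,0],"grip": 1},
    {"xyz": [0.0,0.02,1.43],"twist": [0,0,0],"grip": 1}
  ]
}}

```text
clock: 17.95
position: [0.6236, 0.1442, 0.0279]
ee_rot: [-3.12, -0.369, 0.0]
force: [-0.2, 0.8, -0.7]
width: 0.44
```

```bash
python3 -c "
from h import *
goto(.624,.145,.022,np.radians(103.5));print(arm.observe()['force'])"
```

```text
t 18.1 pos [0.6243 0.1443 0.0288] j7 -1.83 width 0.434 
 xyz [-0.002 -0.012  0.114] twist [-0.    -0.01  -0.003]
[ 0.44652535 -0.33439208  0.14617013]
```

{"api": "jog_arm", "payload": {
  "moves": [
    {"xyz": [0,0,0.1],"twist": [0,0,0],"grip": 1},
    {"xyz": [0,0,0.1],"twist": [0,0,0],"grip": 1},
    {"xyz": [0,0,0.1],"twist": [0,0,0],"grip": -1},
    {"xyz": [0,0,0.1],"twist": [0,0,0],"grip": -1},
    {"xyz": [0,0,0.1],"twist": [0,0,0],"grip": -1}
  ]
}}

```text
clock: 18.73
position: [0.6237, 0.1441, 0.0219]
ee_rot: [-3.12, -0.368, -0.0]
force: [-0.4, 0.0, -0.4]
width: 0.717
```

{"api": "jog_arm", "payload": {
  "moves": [
    {"xyz": [0,0,0],"twist": [0,0,0],"grip": -1},
    {"xyz": [0,0,0],"twist": [0,0,0],"grip": -1},
    {"xyz": [0,0,-0.6],"twist": [0,0,0],"grip": -1},
    {"xyz": [0,0,-1.5],"twist": [0,0,0],"grip": -1},
    {"xyz": [0,0,-2],"twist": [0,0,0],"grip": -1}
  ]
}}

```text
clock: 19.35
position: [0.6245, 0.1445, 0.1447]
ee_rot: [-3.119, -0.368, -0.005]
force: [-0.1, -0.1, -0.6]
width: 0.999
```

```bash
python3 -c "
from h import *
goto(.372,.329,.12,np.radians(80.7))"
```

```text
t 19.5 pos [0.6246 0.1445 0.1437] j7 -1.79 width 1.002 
 xyz [-3.38  -3.971  0.384] twist [-0.005 -0.021  2.277]
```

{"api": "jog_arm", "payload": {
  "moves": [
    {"xyz": [-3.38,-3.97,0.4],"twist": [0,0,2.28],"grip": -1},
    {"xyz": [-3.38,-3.97,0.4],"twist": [0,0,2.28],"grip": -1},
    {"xyz": [-3.38,-3.97,0.4],"twist": [0,0,2.28],"grip": -1},
    {"xyz": [-3.38,-3.97,0.4],"twist": [0,0,2.28],"grip": -1},
    {"xyz": [-3.38,-3.97,0.4],"twist": [0,0,2.28],"grip": -1}
  ]
}}

```text
clock: 20.12
position: [0.3697, 0.3281, 0.1168]
ee_rot: [3.13, -0.256, -0.001]
force: [0.4, 0.6, 0.7]
width: 0.998
```

```bash
python3 -c "
from h import *
goto(.372,.329,.09,np.radians(80.7))"
```

```text
t 20.27 pos [0.3681 0.3295 0.1169] j7 -2.69 width 0.997 
 xyz [ 0.067 -0.002  0.447] twist [0.007 0.014 0.038]
```

Joint 7 is close to its limit at -2.69, so I'm backing off 2°. The jaws will still align on the bundle.

{"api": "jog_arm", "payload": {
  "moves": [
    {"xyz": [0.07,0,0],"twist": [0,0,-0.2],"grip": -1},
    {"xyz": [0.07,0,0.4],"twist": [0,0,-0.2],"grip": -1},
    {"xyz": [0.07,0,0.4],"twist": [0,0,-0.2],"grip": -1}
  ]
}}

```text
clock: 20.65
position: [0.3758, 0.325, 0.0921]
ee_rot: [3.132, -0.203, -0.004]
force: [0.1, -0.4, 0.0]
width: 1.0
```

```bash
python3 -c "
from h import *
goto(.372,.329,.018,np.radians(82.7))"
```

```text
t 20.8 pos [0.3764 0.3267 0.0941] j7 -2.66 width 0.999 
 xyz [-0.078 -0.029  1.268] twist [ 0.002  0.    -0.007]
```

{"api": "jog_arm", "payload": {
  "moves": [
    {"xyz": [-0.08,-0.03,0.3],"twist": [0,0,0],"grip": -1},
    {"xyz": [-0.08,-0.03,0.8],"twist": [0,0,0],"grip": -1},
    {"xyz": [-0.08,-0.03,1.2],"twist": [0,0,0],"grip": -1},
    {"xyz": [-0.08,-0.03,1.27],"twist": [0,0,0],"grip": 1},
    {"xyz": [-0.08,-0.03,1.27],"twist": [0,0,0],"grip": 1}
  ]
}}

```text
clock: 21.42
position: [0.3718, 0.3297, 0.0183]
ee_rot: [-3.135, 0.201, -0.001]
force: [-0.5, -0.3, 0.3]
width: 0.829
```

{"api": "jog_arm", "payload": {
  "moves": [
    {"xyz": [0,0,0],"twist": [0,0,0],"grip": 1},
    {"xyz": [0,0,0],"twist": [0,0,0],"grip": 1},
    {"xyz": [0,0,0],"twist": [0,0,0],"grip": 1},
    {"xyz": [0,0,0],"twist": [0,0,0],"grip": 1},
    {"xyz": [0,0,0],"twist": [0,0,0],"grip": 1}
  ]
}}

```text
clock: 22.05
position: [0.3716, 0.3295, 0.0179]
ee_rot: [-3.135, 0.201, -0.0]
force: [-1.0, -1.1, 6.5]
width: 0.435
```

{"api": "jog_arm", "payload": {
  "moves": [
    {"xyz": [0,0,-0.3],"twist": [0,0,0],"grip": 1},
    {"xyz": [0,0,-0.8],"twist": [0,0,0],"grip": 1},
    {"xyz": [0,0,-1.5],"twist": [0,0,0],"grip": 1},
    {"xyz": [0,0,-1.5],"twist": [0,0,0],"grip": 1}
  ]
}}

```text
clock: 22.55
position: [0.3728, 0.3309, 0.1102]
ee_rot: [-3.131, 0.201, -0.005]
force: [-0.1, -0.3, -1.9]
width: 0.437
```

```bash
python3 -c "
from h import *
goto(.526,.414,.11,np.radians(98.5))"
```

```text
t 22.7 pos [0.3711 0.3289 0.1069] j7 -2.65 width 0.438 
 xyz [ 2.38  -1.736 -0.055] twist [ 0.006  0.005 -1.583]
```

{"api": "jog_arm", "payload": {
  "moves": [
    {"xyz": [2.38,-1.73,-0.1],"twist": [0,0,-1.58],"grip": 1},
    {"xyz": [2.38,-1.73,-0.1],"twist": [0,0,-1.58],"grip": 1},
    {"xyz": [2.38,-1.73,-0.1],"twist": [0,0,-1.58],"grip": 1},
    {"xyz": [2.38,-1.73,-0.1],"twist": [0,0,-1.58],"grip": 1},
    {"xyz": [2.38,-1.73,-0.1],"twist": [0,0,-1.58],"grip": 1}
  ]
}}

```text
clock: 23.32
position: [0.525, 0.4134, 0.1115]
ee_rot: [3.131, 0.232, -0.005]
force: [-0.5, 1.0, 0.1]
width: 0.432
```

```bash
python3 -c "
from h import *
goto(.526,.414,.024,np.radians(98.5))
look('w_l2',.01,1e9)"
```

```text
t 23.48 pos [0.525  0.4137 0.1131] j7 -2.31 width 0.438 
 xyz [ 0.02  -0.004  1.485] twist [0.005 0.009 0.002]
```

View pics/w_l2.png

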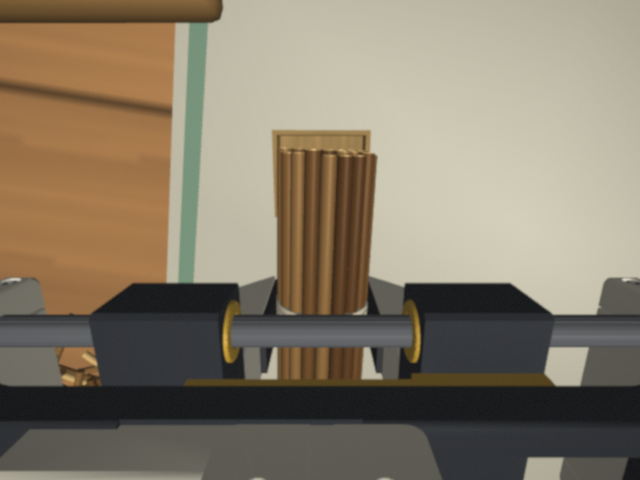

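Tray l's rim corners are at (272,130) and (371,130). The bundle leans about 2° to the right in the jaws, so I'll turn the tool back by that much.

```bash
python3 -c "
from h import *
rim([[272,130],[371,130]],.161)
goto(.527,.414,.024,np.radians(98.5))"
```

```text
rim width 64.1 centre [0.5268 0.4138] long 8.5
t 23.68 pos [0.5259 0.4141 0.114 ] j7 -2.31 width 0.434 
 xyz [0.017 0.004 1.499] twist [ 0.    -0.001 -0.001]
```

{"api": "jog_arm", "payload": {
  "moves": [
    {"xyz": [0.0,0,0.5],"twist": [0,0,-0.2],"grip": 1},
    {"xyz": [0.0,0,1.0],"twist": [0,0,-0.2],"grip": 1},
    {"xyz": [0.0,0,1.3],"twist": [0,0,-0.2],"grip": 1},
    {"xyz": [0.0,0,1.43],"twist": [0,0,-0.2],"grip": 1},
    {"xyz": [0.0,0,1.43],"twist": [0,0,-0.2],"grip": 1}
  ]
}}

```text
clock: 24.3
position: [0.5264, 0.4143, 0.028]
ee_rot: [3.128, 0.287, -0.0]
force: [0.4, -0.5, -0.5]
width: 0.437
```

```bash
python3 -c "
from h import *
goto(.527,.414,.022,np.radians(100.5));print(arm.observe()['force'])"
```

```text
t 24.45 pos [0.5269 0.4148 0.029 ] j7 -2.3 width 0.439 
 xyz [-0.001  0.013  0.116] twist [-0.005 -0.008 -0.003]
[ 0.12594507  0.2745755  -1.02002552]
```

{"api": "jog_arm", "payload": {
  "moves": [
    {"xyz": [0,0,0.1],"twist": [0,0,0],"grip": 1},
    {"xyz": [0,0,0.1],"twist": [0,0,0],"grip": 1},
    {"xyz": [0,0,0.1],"twist": [0,0,0],"grip": -1},
    {"xyz": [0,0,0.1],"twist": [0,0,0],"grip": -1},
    {"xyz": [0,0,0.1],"twist": [0,0,0],"grip": -1}
  ]
}}

```text
clock: 25.08
position: [0.5264, 0.4143, 0.022]
ee_rot: [-3.128, -0.287, -0.0]
force: [-0.0, 0.0, -1.0]
width: 0.712
```

{"api": "jog_arm", "payload": {
  "moves": [
    {"xyz": [0,0,0],"twist": [0,0,0],"grip": -1},
    {"xyz": [0,0,0],"twist": [0,0,0],"grip": -1},
    {"xyz": [0,0,-0.6],"twist": [0,0,0],"grip": -1},
    {"xyz": [0,0,-1.5],"twist": [0,0,0],"grip": -1},
    {"xyz": [0,0,-2.5],"twist": [0,0,0],"grip": -1}
  ]
}}

```text
clock: 25.7
position: [0.5259, 0.4138, 0.1728]
ee_rot: [3.128, 0.287, -0.002]
force: [0.5, 0.9, 0.7]
width: 1.0
```

{"api": "jog_arm", "payload": {
  "moves": [
    {"xyz": [-4,0,-1],"twist": [0,0,0],"grip": -1},
    {"xyz": [-4,0,-1],"twist": [0,0,0],"grip": -1},
    {"xyz": [-4,0,-1],"twist": [0,0,0],"grip": -1},
    {"xyz": [-4,0,-1],"twist": [0,0,0],"grip": -1},
    {"xyz": [-4,0,-1],"twist": [0,0,0],"grip": -1}
  ]
}}

```text
clock: 26.32
position: [0.2865, 0.3708, 0.2334]
ee_rot: [-3.127, -0.295, -0.002]
force: [1.5, -0.7, 0.1]
width: 0.998
```

```bash
cat > chk.py <<'E'
from h import *
goto(.3,.41,.3,1.7)
im=arm.get_image("top");cv2.imwrite("pics/end.png",im);cv2.imwrite("pics/ends.png",arm.get_image("scene"))
c=arm.camera_params("top");hsv=cv2.cvtColor(im,cv2.COLOR_BGR2HSV)
for n,(x,y),L in(("xs",(.648,-.1375),86),("s",(.528,-.392),111),("m",(.6245,.144),136),("l",(.527,.414),161)):
    p=np.linalg.inv(c["T"])@[x,y,.023,1];u=(c["mtx"]@p[:3])[:2]/p[2]
    m=cv2.inRange(hsv,(0,0,0),(179,255,85));w=np.zeros_like(m);cv2.circle(w,tuple(u.astype(int).tolist()),int(L*.25),255,-1)
    # white twine band near the tray centre
    t=cv2.inRange(hsv,(0,0,110),(179,95,255))&cv2.circle(np.zeros_like(m),tuple(u.astype(int).tolist()),9,255,-1)
    q=np.argwhere(t)[:,::-1]
    print(n,"tray px",u.round(1),"twine n",len(q),"world",rays([q.mean(0)],c["mtx"],c["T"],.042)[0][:2].round(4) if len(q) else None,"tray",(x,y))
E
python3 chk.py
```

```text
t 26.48 pos [0.2911 0.3706 0.2321] j7 -2.5 width 0.998 
 xyz [ 0.266 -0.619 -1.132] twist [-0.001 -0.005  0.304]
xs tray px [386.2 175.6] twine n 49 world [ 0.6457 -0.1382] tray (0.648, -0.1375)
s tray px [516.4 231.6] twine n 42 world [ 0.5263 -0.3892] tray (0.528, -0.392)
m tray px [248.3 189. ] twine n 61 world [0.6225 0.1425] tray (0.6245, 0.144)
l tray px [113.2 238.4] twine n 53 world [0.5286 0.4077] tray (0.527, 0.414)
```

View pics/end.png

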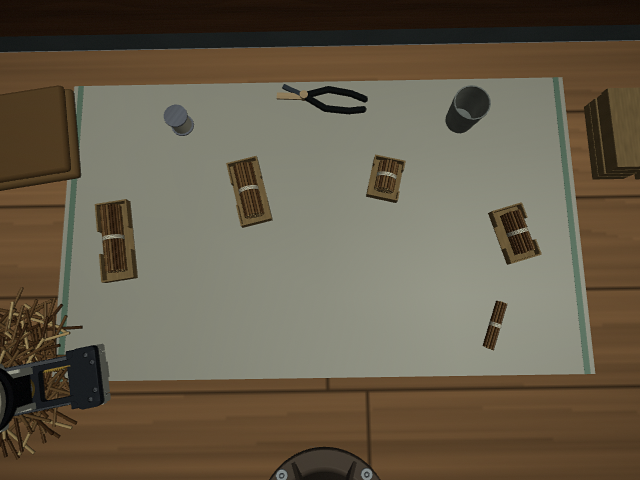

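View pics/ends.png

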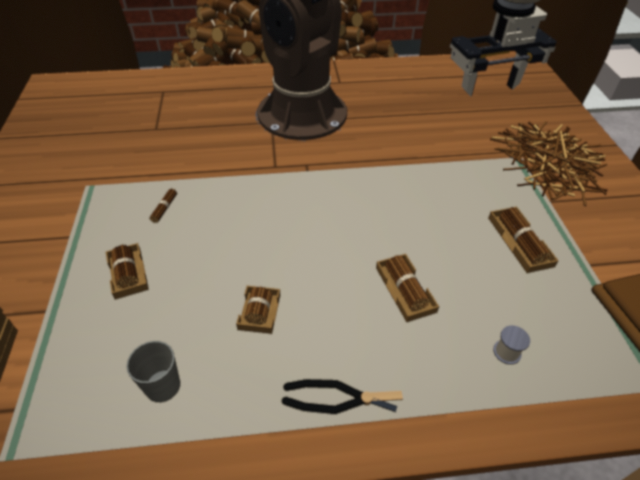

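Both views show every bundle flat in its own tray, with the thin one where it was. Gripper is clear, so I'm handing the job in.

```bash
python3 -c "
from cell import arm
print(arm.sign_off())"
```

```text
the job is handed in; nothing more can be done
None
```

All four thick bundles are in the trays made for their lengths, laid flat and along the tray. I handed the job in at about 27 s of robot time, with the gripper open and clear of everything.

- **Position:** in the last top view the twine bands measured about 2–3 mm from the tray centres for xs, s and m, against a limit of 15 mm. For l it was about 6.5 mm; I think part of that is the slanted view of the band, but I did not check it separately.
- **Height and angle:** I judged these by eye from the two final pictures and did not measure them. The highest contact force I saw was about 6.5 N, when gripping the longest bundle.
- **Thin bundle:** it appears at the same pixels as at the start.
- **Problems on the way:**
  - One move call was refused for a missing field, and nothing moved.
  - The first lift began just before the jaws had fully closed on bundle s, but the grip held.
  - Joint 7 came close to its limit at -2.69 (limit -2.74), so I gripped l about 2° off and turned it back when placing it.

No check failed, and signing off gave no verdict.

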